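# Reset the throttle on the workshop air manifold

### The arm

A 6-joint arm with a two-finger parallel gripper is mounted at the origin on a cart in front of the work surface, level with it; the furniture and walls round the work are solid. World frame = base frame: x ahead of the robot, y to its left, z up, the work surface at z = 0. Lengths are in m, angles in degrees, forces in N, time in s.
With the tool pointing down it reaches from about 0.325 to 0.85 m from the base axis. Payload 15.5 kg.
Tool frame: the origin (TCP) lies at the very end of the fingers, on their centre line; the grasp point (between the pads) lies arm.grip_depth behind it (arm.grip_depth is the distance from the TCP to the grasp point, in m); z points along the fingers, y is the line along which they close (so a half turn about z gives the same grasp; the last joint's range is limited). The gripper opens to 91 mm and grips with 3 to 60 N. Pads are 32 mm wide; open, the fingers measure 118 mm over their backs; the gripper's body (76 mm by 178 mm) begins 60 mm behind the grasp point.
Start: joints at [-71.476, 28.281, 77.091, -0, 74.628, -5.472], TCP at [0.254, -0.571, 0.214] pointing down, gripper open.
Joint ranges: [-166.48, 166.48], [-47.26, 123.95], [12.59, 153.08], [-70.14, 250.14], [6.76, 159.57], [-176.63, 176.63]. Speed limits (degrees/s): [108.29, 108.29, 147.25, 172.46, 172.46, 172.46].

### API

Orientations are given as a 3x3 rotation matrix whose columns are the frame's x, y, z axes.
In Python, from rig import arm gives the robot as it stands. Calls block until the motion is done:
- arm.move_to(position, orientation): joint-space move of the TCP to a pose.
- arm.move_l(position, orientation=None, feed=0.15): straight line of the TCP; orientation=None keeps the orientation; feed is the mean speed in m/s.
- arm.move_joints(angles): joint-space move.
- arm.grip(opening): finger opening in m; the grip force is fixed at half the most; returns when the fingers have stopped.
- arm.sleep(seconds).
- arm.solve_ik(position, orientation): joint angles nearest the present ones, or None.
- arm.snapshot(name): name is "scene" or "side" or "wrist"; returns the picture (400x640x3 uint8, red, green, blue); there is no depth.
- arm.get_calibration(name): a dict with "intrinsics" (3x3 intrinsics, pixels), "k1" (the pictures are not rectified: a ray, as slopes to the right and down, at radius r is drawn at 1 + k1 r^2 times it, then the intrinsics apply), "cam_to_world" (4x4, takes a point from camera to world coordinates). Camera axes: x right, y down, z forward; pixel columns grow to the right and rows downward; lengths in m; the calibration is good to about 2 mm. A picture is of the moment at which its call begins: read the wrist's pose just before it. get_calibration takes no time and is no camera call; for the wrist camera it gives the pose at the moment of the call.
A pose or a line that the arm cannot do raises arm.Unreachable and nothing moves.
- arm.sign_off(): hands the job in; it is judged then, once.
Readings, each from a call of its own:
- arm.current_t(): time.
- arm.current_joint_positions(): joint angles.
- arm.current_dq(): joint speeds.
- arm.current_tau(): joint torques, N m.
- arm.current_ee_pos(): TCP position.
- arm.current_tool_rot(): TCP orientation.
- arm.current_force(): force on the tool from outside, world axes, zero at the start.
- arm.current_torque(): the same for the moment, N m.
- arm.current_width(): finger opening in m.
- arm.current_grasp_force(): force on a finger pad.
Only numpy, scipy, OpenCV 4.12 (cv2) and the standard library are available. Lean on these libraries where they do the work, as an engineer would, in place of code of your own. Each camera call takes 0.05 s, during which the arm holds its last target. There are 200 camera calls.

### The job

The throttle on the air manifold has to be reset with the air shut off. Turn the isolator lever fully off, turn the throttle lever until it stands in line over the setting mark clipped to its dial, then turn the isolator fully on again and leave both levers so; do not disturb the things lying round about.

Things in the scene. Friction and masses are not known exactly. Their poses are not given: they have to be found in the camera images.
- manifold: air manifold bolted to the bench: steel pipe along its y axis, 42 mm up, 320 mm long over the end fittings, on a foot plate 90 x 260 mm. Origin on the bench under its centre. Two valves on the pipe at y = +90 and -90 mm (which is where changes), both with the manifold's yaw and an upright axis; their levers swing level, 112 mm above the bench
- isolator (a joint): isolator lever angle, rad (valve WITHOUT a dial). 0 = off, lever across the pipe along the manifold's -x; 1.571 = on, along the manifold's -y; grows anticlockwise from above. Detent at each stop: a spring presses it to the nearer stop; below 0.5 or above 1.07 it snaps home by itself. Needs up to 3.5 N at the grip. Starts on
- isolator_grip (a point): on the centreline of the isolator lever's black sleeve, 95 mm from the valve axis, 112 mm above the bench. The lever points from the axis along this point's -x. Sleeve 45 to 120 mm from the axis, 18 mm wide, 14 mm high; only pipe and foot plate below it; round the axis a dark round housing, radius 36 mm, top 93 mm above the bench
- throttle (a joint): throttle lever angle, rad (valve WITH the round dial). 0 = shut, lever across the pipe along the manifold's -x; 1.571 = wide open, along the manifold's -y; grows anticlockwise from above. Stiff by friction (about 2 N at the grip), no spring: stays where it is left. Starts near shut (0 to 0.2)
- throttle_grip (a point): centre of the thick end of the plain steel throttle lever, 95 mm from the valve axis, 112 mm above the bench. The lever points from the axis along this point's -x. Thick end 74 to 116 mm from the axis, 14 mm wide, 16 mm high; a thin tail sticks out 35 mm behind the axis. Dial under the lever: grey disc, radius 62 mm, top 88 mm above the bench, a tick every 10 degrees
- setting_mark: setting mark: small dark steel clip on the dial's rim, its 8 mm wide tongue pointing outwards to 84 mm from the axis, top 91 mm above the bench; the lever passes over it. Fixed, at a new angle each time. Origin on the bench under the throttle's axis; tongue along its own -x: the throttle is set when throttle = this yaw minus the manifold's yaw (0.55 to 1.4)
- air_wrench: air wrench with a grey body, 163 x 138 x 55 mm, lying on the bench; bystander, leave it
- pliers: pliers with blue handles, 168 x 59 x 13 mm, lying on the bench; bystander, leave them
- tape_roll: roll of masking tape, 68 mm across, 24 mm high, lying on the bench; bystander, leave it

How it is judged (in metres and radians):
On the way, in this order (a step that is already met when the one before it is completed fails the run):
1. the isolator lever is fully off (value of joint isolator below 0.07 rad), for 0.2 s.
2. with the isolator still off, the throttle lever stands over the setting mark (angle between the x axis of throttle_grip and the x axis of setting_mark, either way round below 0.07 rad and value of joint isolator below 0.07 rad), for 0.2 s.
3. the isolator lever is fully on again (value of joint isolator above 1.5 rad), for 0.2 s.
At the end, for the whole second after the job is handed in: The isolator lever rests at its on stop (joint above 1.5 rad) and the throttle lever rests in line with the setting mark within 0.07 rad (4 degrees); both levers are at rest (value of joint isolator above 1.5 rad and angle between the x axis of throttle_grip and the x axis of setting_mark, either way round below 0.07 rad and velocity of joint isolator between -0.05 and 0.05 rad/s and velocity of joint throttle between -0.05 and 0.05 rad/s); the robot touches nothing.
It fails at once if a bystander (air wrench, pliers or tape roll) is moved by more than 30 mm (distance of any of air_wrench, pliers, tape_roll from where it was at the start of the episode above 0.03 m).
It also fails if it takes over 72 s, if anything falls off the work surface, if the arm or the gripper's body presses on something with over 40 N, if the wrist force passes 120 N, or if a joint passes its speed limit or range.

## Working session

There is one attempt and no reset: what is moved stays moved. The work goes in short steps, each a Python script; the robot and the scene stay as the last script left them, time stands still between calls to the robot, and variables do not carry over. Pictures are saved under pics/ and viewed, at most 10 in all, crops included, and the job is handed in when it is done.

```bash
mkdir -p pics; python3 - <<'E'
from rig import arm
import cv2
for n in("scene","side"):
    c=arm.get_calibration(n);print(n,c)
    cv2.imwrite(f"pics/{n}0.png",arm.snapshot(n)[:,:,::-1])
print(arm.grip_depth,arm.current_t())
E
```

```text
scene {'intrinsics': array([[504.13541109,   0.        , 318.60260864],
       [  0.        , 504.13541109, 193.07664367],
       [  0.        ,   0.        ,   1.        ]]), 'k1': 0.051793196143359276, 'cam_to_world': array([[-0.72002702, -0.33145149,  0.60967287, -0.19463346],
       [-0.69393975,  0.34764333, -0.63054876,  0.79011808],
       [-0.00295238, -0.87708838, -0.48031995,  0.69981257],
       [ 0.        ,  0.        ,  0.        ,  1.        ]])}
side {'intrinsics': array([[463.89541058,   0.        , 310.47721315],
       [  0.        , 463.89541058, 200.69369876],
       [  0.        ,   0.        ,   1.        ]]), 'k1': 0.02442799420498596, 'cam_to_world': array([[-0.86891891, -0.2423946 ,  0.43153771,  0.04857271],
       [-0.49485826,  0.44264421, -0.74778433,  0.8214796 ],
       [-0.00975879, -0.86331394, -0.5045729 ,  0.65951953],
       [ 0.        ,  0.        ,  0.        ,  1.        ]])}
0.0188 0.1
```

View pics/scene0.png

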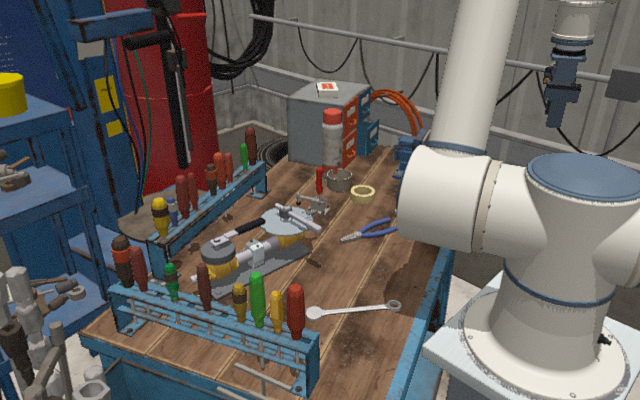

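View pics/side0.png

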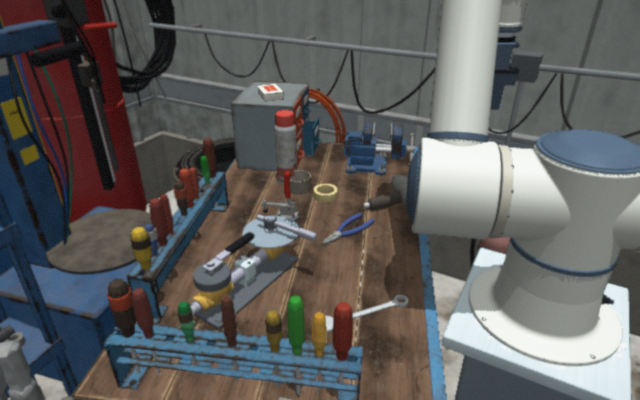

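```bash
cat > h.py <<'E'
import numpy as np, cv2
from rig import arm
def ray(c,px):
    K=c["intrinsics"]; k=c["k1"]
    d=np.array([(px[0]-K[0,2])/K[0,0],(px[1]-K[1,2])/K[1,1]]); u=d.copy()
    for _ in range(20): u=d/(1+k*(u@u))
    T=c["cam_to_world"]; return T[:3,3],T[:3,:3]@np.r_[u,1]
def onz(c,px,z):
    o,d=ray(c,px); return o+d*(z-o[2])/d[2]
def proj(c,p):
    K=c["intrinsics"];T=c["cam_to_world"]; q=T[:3,:3].T@(np.array(p)-T[:3,3]); u=q[:2]/q[2]; u=u*(1+c["k1"]*(u@u))
    return u*[K[0,0],K[1,1]]+[K[0,2],K[1,2]]
def down(yaw): # tool z down, tool x at angle yaw
    c,s=np.cos(yaw),np.sin(yaw); return np.array([[c,s,0],[s,-c,0],[0,0,-1.]])
E
python3 - <<'E'
from h import *
s=cv2.imread("pics/scene0.png");t=cv2.imread("pics/side0.png")
a=cv2.resize(s[195:305,190:350],None,fx=5,fy=5,interpolation=cv2.INTER_CUBIC)
cv2.imwrite("pics/c1.png",a)
c=arm.get_calibration("scene")
for n,p,z in(("iso",(213,243),.112),("dial",(288,218),.088),("slv",(266,224),.112),("wr",(400,190),.03)): print(n,onz(c,p,z))
c=arm.get_calibration("side")
for n,p,z in(("iso",(211,268),.112),("dial",(270,232),.088)): print(n,onz(c,p,z))
E
```

```text
iso [0.56032141 0.32173527 0.112     ]
dial [0.54982618 0.12247781 0.088     ]
slv [0.53706556 0.19887313 0.112     ]
wr [ 0.50355771 -0.25881436  0.03      ]
iso [0.5567563  0.31742325 0.112     ]
dial [0.54789917 0.13525325 0.088     ]
```

View pics/c1.png

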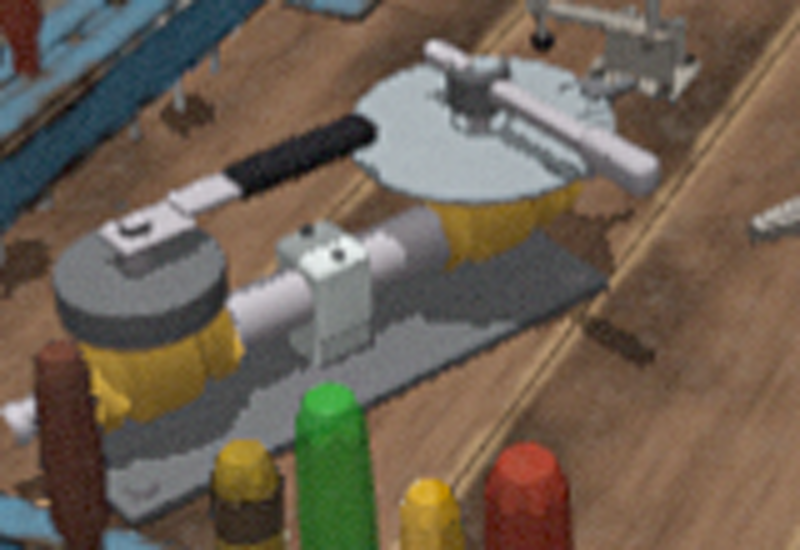

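```bash
python3 - <<'E'
from h import *
c=arm.get_calibration("scene")
ax=onz(c,(285.6,211),.112); end=onz(c,(320,229),.112); mk=onz(c,(314.4,212.8),.091)
hub=onz(c,(216.5,241),.112); sl=onz(c,(263,221),.112); can=onz(c,(320,192),0)
print(ax,end,mk,hub,sl,can,np.linalg.norm(end-ax),np.linalg.norm((mk-ax)[:2]),np.linalg.norm(hub-ax),np.linalg.norm(sl-hub))
p=arm.current_ee_pos();arm.move_l([p[0],p[1],.40],feed=.3)
arm.move_to([.45,.2,.40],down(0))
w=arm.get_calibration("wrist");cv2.imwrite("pics/w0.png",arm.snapshot("wrist")[:,:,::-1])
np.save("w0.npy",w);print(w["cam_to_world"],arm.current_t(),arm.current_joint_positions())
E
```

```text
[0.54690211 0.13162875 0.112     ] [0.43785411 0.13202988 0.112     ] [0.51840867 0.06707168 0.091     ] [0.56111311 0.31245769 0.112     ] [0.55126356 0.19530459 0.112     ] [ 0.69522119 -0.13605388  0.        ] 0.10904874113772181 0.07056551606040205 0.18138648001878913 0.11756641460048275
[[-1.25822053e-03 -9.71048750e-01 -2.38878088e-01  5.17994565e-01]
 [-9.99999002e-01  1.06832509e-03  9.24419358e-04  2.00180375e-01]
 [-6.42456807e-04  2.38879013e-01 -9.71049126e-01  5.70295308e-01]
 [ 0.00000000e+00  0.00000000e+00  0.00000000e+00  1.00000000e+00]] 3.7167 [ 1.69552724e+01  9.42175715e+00  7.68611945e+01 -4.17919567e-03
  9.37207465e+01  1.06993540e+02]
```

View pics/w0.png

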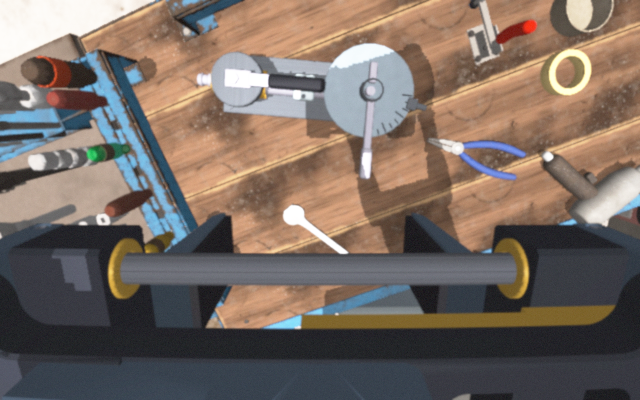

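```bash
python3 - <<'E'
import cv2
w=cv2.imread("pics/w0.png")
cv2.imwrite("pics/c2.png",cv2.resize(w[30:190,200:440],None,fx=3.3333,fy=3.3333,interpolation=cv2.INTER_CUBIC))
E
```

```text
(no output)
```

View pics/c2.png

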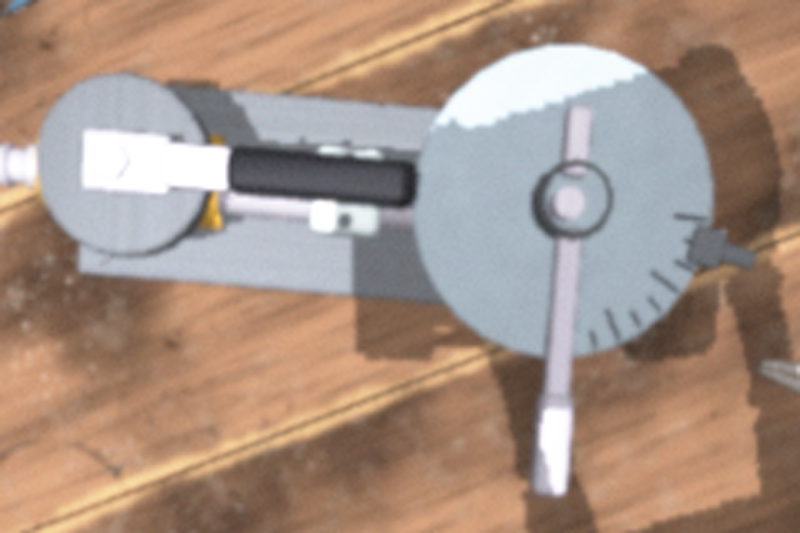

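```bash
python3 - <<'E'
from h import *
c=np.load("w0.npy",allow_pickle=True).item()
f=lambda x,y,z:onz(c,(200+(x+.5)/3.3333-.5,30+(y+.5)/3.3333-.5),z)[:2]
ang=lambda v:np.degrees(np.arctan2(v[1],v[0]))
D=f(564.5,200,.088);H=f(124,164,.093);tip=f(752,259,.091);blk=f(708,247,.091)
r=[f(416,200,.088),f(713,200,.088),f(564,44,.088),f(564,357,.088)]
e=f(553,494,.112);t=f(580,108,.112);s0=f(230,169,.119);s1=f(414,184,.112)
print("D",D,"H",H,"dist",np.linalg.norm(D-H),"yaw",ang(H-D)-90,"R",[np.linalg.norm(x-D)for x in r])
print("tip r",np.linalg.norm(tip-D),"ang",ang(D-tip),"blk",ang(D-blk),ang(blk-tip))
print("throttle end r",np.linalg.norm(e-D),ang(D-e),ang(t-e))
print("sleeve",np.linalg.norm(s0-H),np.linalg.norm(s1-H),ang(H-s1)-90,ang(s0-s1)-90)
E
```

```text
D [0.552402   0.13092227] H [0.56648036 0.30941676] dist 0.17904883224608967 yaw -4.5097419682421815 R [np.float64(0.0607449239134727), np.float64(0.06104836386311544), np.float64(0.060003949737140114), np.float64(0.06357439409784114)]
tip r 0.08118097571521164 ang 73.39134974781985 blk 72.64372720658731 75.8187868783729
throttle end r 0.11783953722220553 -2.170941153010631 -2.2736110843854016
sleeve 0.04661908913221256 0.11695392509866606 -4.848524944795386 -4.176638266956175
```

```bash
python3 - <<'E'
from h import *
a=arm.get_calibration("scene");b=arm.get_calibration("side")
for n,p,q in(("brown",(204,265),(228,300)),("red",(296,286),(343,306)),("green",(256,274),(295,298)),("yb",(239,285),(274,313)),("yel",(277,293),(319,316)),("sgreen",(170,264),(186,304)),("orangeblk",(120,238),(118,284)),("hubcheck",(216,240),(212,266))):
    o1,d1=ray(a,p);o2,d2=ray(b,q)
    s=np.linalg.lstsq(np.c_[d1,-d2],o2-o1,rcond=None)[0]
    x,y=o1+s[0]*d1,o2+s[1]*d2;print(n,((x+y)/2).round(3),np.linalg.norm(x-y).round(3))
# feasibility
H=np.array([.5665,.3094]);D=np.array([.5524,.1309]);r=np.radians
for P,L in((H,[85.5,55,25,-4.5,-14]),(D,[-2.2,20,50,73.4])):
    for t in L:
        v=np.array([np.cos(r(t)),np.sin(r(t))]);j=arm.solve_ik([*(P-.095*v),.099],down(r(t)));print(t,None if j is None else np.round(j))
E
```

```text
brown [0.411 0.437 0.194] 0.003
red [0.255 0.376 0.203] 0.001
green [0.318 0.402 0.208] 0.002
yb [0.346 0.416 0.179] 0.001
yel [0.287 0.388 0.178] 0.001
sgreen [0.466 0.468 0.186] 0.001
orangeblk [0.561 0.502 0.211] 0.002
hubcheck [0.549 0.321 0.123] 0.002
85.5 [15. 34. 88. -0. 58. 20.]
55 [18. 31. 93. -0. 55. 53.]
25 [23. 31. 95. -0. 55. 88.]
-4.5 [ 28.  32.  92.  -0.  56. 122.]
-14 [ 29.  32.  91.  -0.  57. 133.]
-2.2 [  9.  26. 105.  -0.  49. 101.]
20 [  5.  26. 106.  -0.  49.  75.]
50 [ -0.  27. 103.  -0.  50.  40.]
73.4 [-2. 29. 98. -0. 53. 14.]
```

```bash
cat >> h.py <<'E'
H=np.array([.5665,.3094]);D=np.array([.5524,.1309])
def pose(P,t,z=.099):
    t=np.radians(t);return [*(P-.095*np.array([np.cos(t),np.sin(t)])),z],down(t)
def arc(P,t0,t1,feed=.09):
    for t in np.linspace(t0,t1,int(np.ceil(abs(t1-t0)/12))+1)[1:]: arm.move_l(*pose(P,t),feed=feed)
def rep(s): print(s,"t",round(arm.current_t(),2),"F",arm.current_force().round(1) if hasattr(arm.current_force(),"round") else arm.current_force(),"w",arm.current_width(),"p",np.round(arm.current_ee_pos(),4))
E
python3 - <<'E'
from h import *
arm.grip(.036)
arm.move_to(*pose(H,85.5,.22));arm.move_l(*pose(H,85.5),feed=.1);rep("in")
arc(H,85.5,40);rep("mid")
arc(H,40,-4.5);arm.sleep(.3);rep("off")
p,R=pose(H,-4.5,.22);arm.move_l(p,R,feed=.2);rep("up")
cv2.imwrite("pics/s1.png",cv2.resize(arm.snapshot("scene")[180:300,180:360,::-1],None,fx=3,fy=3))
E
```

```text
in t 7.44 F [-0.6  0.2  0.3] w 0.035640574974110106 p [0.5594 0.2148 0.0996]
mid t 8.88 F [ 0.1  0.1 -0.1] w 0.03597466076650826 p [0.4942 0.2482 0.099 ]
off t 10.61 F [ 0.4  0.5 -0.9] w 0.03609169879675002 p [0.4718 0.3164 0.099 ]
up t 11.37 F [-0.4 -0.2  0. ] w 0.03593571151694791 p [0.4713 0.3166 0.219 ]
```

View pics/s1.png

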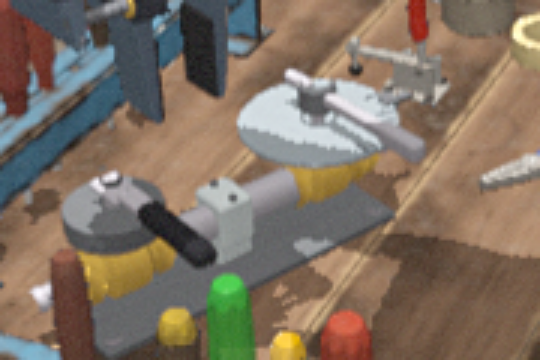

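```bash
python3 - <<'E'
from h import *
c=arm.get_calibration("scene");tip=onz(c,(248.5,264.5),.112)[:2];v=H-tip;print("iso tip r",np.hypot(*v),"val deg",np.degrees(np.arctan2(v[1],v[0]))+4.5)
arm.move_to(*pose(D,-2.2,.22));arm.move_l(*pose(D,-2.2),feed=.1);rep("in")
arc(D,-2.2,73.6);rep("set")
arm.grip(.008);rep("closed")
arm.grip(.04);rep("open")
arm.move_l(*pose(D,73.6,.22),feed=.2)
arm.move_to([.45,.16,.36],down(0))
w=arm.get_calibration("wrist");im=arm.snapshot("wrist")[:,:,::-1];np.save("w1.npy",w);cv2.imwrite("pics/w1.png",im)
u,v=proj(w,[*D,.1]);x0,y0=int(u)-150,max(int(v)-70,0);print(x0,y0)
cv2.imwrite("pics/c3.png",cv2.resize(im[y0:y0+150,x0:x0+240],None,fx=3.3333,fy=3.3333,interpolation=cv2.INTER_CUBIC));rep("up")
E
```

```text
iso tip r 0.11639410357302785 val deg 0.28258691752490694
in t 13.53 F [-0.3 -0.3  0.1] w 0.03600872209252398 p [0.4578 0.1346 0.0994]
set t 15.98 F [-0.5 -0.3 -0.7] w 0.03581193419405847 p [0.5249 0.0401 0.0989]
closed t 16.45 F [-6.7 -0.5  2.6] w 0.013705937285893217 p [0.5246 0.0399 0.0989]
open t 17.03 F [-1.1 -0.3 -0.1] w 0.040154218423851425 p [0.5256 0.0398 0.099 ]
192 15
up t 19.27 F [0.1 0.1 0.4] w 0.039936650382150954 p [0.45   0.1597 0.3593]
```

View pics/c3.png

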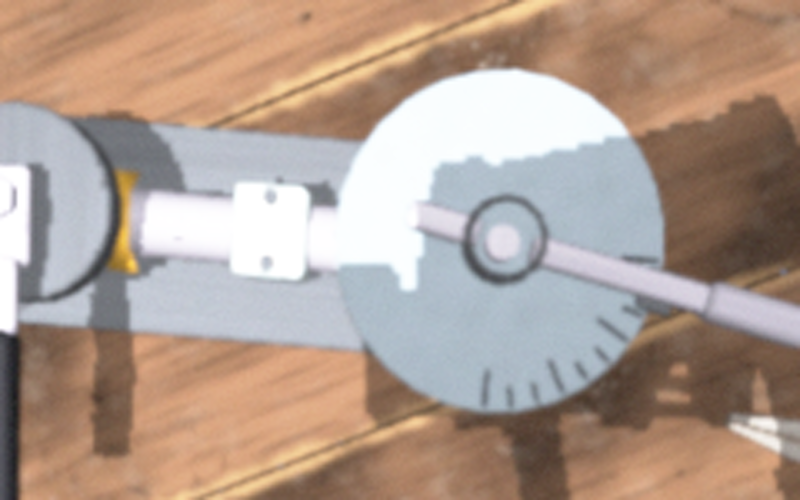

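```bash
python3 - <<'E'
from h import *
c=np.load("w1.npy",allow_pickle=True).item();c0=np.load("w0.npy",allow_pickle=True).item()
f=lambda x,y,z:onz(c,(192+(x+.5)/3.3333-.5,15+(y+.5)/3.3333-.5),z)[:2]
ang=lambda v:np.degrees(np.arctan2(v[1],v[0]))
t,k=f(412,214,.112),f(712,298,.112);Dn=f((339+664)/2,(68+413)/2,.088)
print("lever",ang(t-k),"D",Dn,"from D",ang(Dn-k),np.linalg.norm(t-Dn),np.linalg.norm(k-Dn))
im=cv2.imread("pics/w0.png");g=cv2.cvtColor(im,cv2.COLOR_BGR2HSV)
m=np.zeros((400,640),np.uint8)
for y in range(80,125):
  for x in range(395,435):
    p=onz(c0,(x,y),.091)[:2];r=np.hypot(*(p-D))
    if .055<r<.087 and abs(ang(D-p)-73)<12 and g[y,x,2]<115 and g[y,x,1]<75: m[y,x]=255
n,l,s,ce=cv2.connectedComponentsWithStats(m);i=1+np.argmax(s[1:,4]);ys,xs=np.nonzero(l==i)
P=np.array([onz(c0,(x,y),.091)[:2] for x,y in zip(xs,ys)]);v=P-D;r=np.hypot(*v.T);a=np.degrees(np.arctan2(-v[:,1],-v[:,0]))
for lo,hi in((.055,.065),(.065,.072),(.072,.087)):
    q=(r>lo)&(r<=hi);print(lo,q.sum(),a[q].mean(),a[q].min(),a[q].max())
print("centroid",ang(D-P.mean(0)),r.max())
E
```

```text
lever 75.21346644270034 D [0.55222901 0.1307513 ] from D 73.98389840687881 0.03395673174994366 0.07705981560886113
0.055 39 72.04170201533097 63.08421037239807 83.54306571637284
0.065 36 73.19410472061264 65.76320556553434 80.60030872114139
0.072 35 72.97755644917133 69.98437018412214 76.29104583562453
centroid 72.74557572957858 0.08213529446176142
```

```bash
python3 - <<'E'
from h import *
arm.grip(.036)
arm.move_to(*pose(H,-4.5,.22));arm.move_l(*pose(H,-4.5),feed=.1);rep("in")
arc(H,-4.5,85.5);arm.sleep(.4);rep("on")
arm.move_l(*pose(H,85.5,.22),feed=.2)
arm.move_to([.45,.2,.40],down(0));arm.sleep(.3);rep("up")
im=arm.snapshot("wrist")[:,:,::-1]
cv2.imwrite("pics/c4.png",cv2.resize(im[30:190,200:440],None,fx=3.3333,fy=3.3333,interpolation=cv2.INTER_CUBIC))
E
```

```text
in t 21.77 F [ 0.8 -0.6  0.6] w 0.035858690771181624 p [0.4721 0.317  0.0996]
on t 25.04 F [-0.4  0.4  0.2] w 0.0356322817762043 p [0.5588 0.2148 0.099 ]
up t 27.52 F [-0.2 -0.5 -0.2] w 0.03601078661331389 p [0.4501 0.2    0.3997]
```

View pics/c4.png

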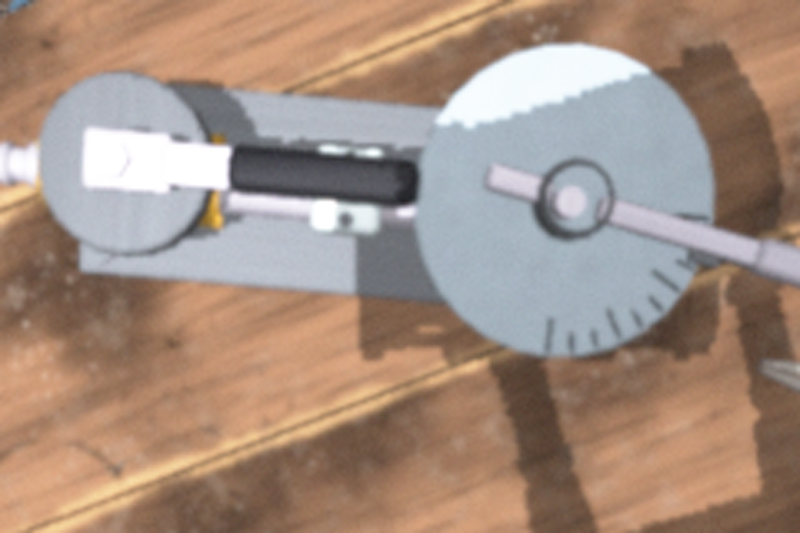

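The isolator sleeve, with its tip at (415,183), is back in the on position seen at the start. The throttle lever, running (490,178) to (800,265), covers the mark, whose tongue tip was at (752,259).

```bash
python3 -c "
from rig import arm
print(arm.sign_off())"
```

```text
the job is handed in; nothing more can be done
None
```

I turned the isolator off, set the throttle over its mark (measured 1–2.5° off, 4° allowed) and turned the isolator fully on again. I handed the job in at about 28 s with the arm clear; the sign-off returned no verdict.

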